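# Close up the hobby bench before spraying

## Task

Before the spraying starts, close up the small parts so that no overspray gets in: with the fingertips push both open top drawers of the parts chest fully in, and swing the open lid of the little grey parts box over and press it fully shut. Only push: pinch and lift nothing, leave the parts box standing where it is, and do not disturb the jars, the tape and the model truck.

Things in the scene. Friction and masses are not known exactly. Their poses are not given: they have to be found in the camera images.
- parts_chest: blue small-parts chest, six pale drawers in two columns, 163 mm deep, 250 wide, 190 high, fixed at the back of the desk; origin at the middle of its underside, x axis pointing into it away from its drawer fronts, z up; face of the casing at x = -73 mm. Only the two top drawers matter, the other four are shut. Open drawers may hang over the parts box and leave no room for a gripper at its lid
- parts_chest_drawer_4 (a joint): top left drawer of the chest, slide, m: 0 is fully shut (front flush with the chest's face), grows as it comes out toward the robot, at most 0.115; it runs easily (less than 2 N at a slow push) and stays where it is left
- parts_chest_drawer_5 (a joint): top right drawer of the chest, slide, m: 0 is fully shut (front flush with the chest's face), grows as it comes out toward the robot, at most 0.115; it runs easily (less than 2 N at a slow push) and stays where it is left
- left_drawer_front (a point): point on the outer face of the top left drawer's front plate, midway across it and 168 mm above the desk, 14 mm above the drawer's moulded lip; it moves with the drawer. The front plate is 117 mm wide and reaches from 129 to 185 mm above the desk; the lip is 49 mm wide, stands 10 mm out of the face and reaches from 145 to 154 mm above the desk. Its x axis points into the chest, the way the drawer shuts
- right_drawer_front (a point): point on the outer face of the top right drawer's front plate, midway across it and 168 mm above the desk, 14 mm above the drawer's moulded lip; it moves with the drawer. The front plate is 117 mm wide and reaches from 129 to 185 mm above the desk; the lip is 49 mm wide, stands 10 mm out of the face and reaches from 145 to 154 mm above the desk. Its x axis points into the chest, the way the drawer shuts
- parts_box: small grey open parts box full of screws, about 0.55 kg, 76 mm deep (x), 116 mm wide (y), its rim 28 mm above the desk, standing loose on the desk before the chest or to the right of it, turned so that its hinge side is to the right; origin at the middle of its underside, x axis pointing from its front to the hinge side at the back, z up. Its lid is hinged along the back rim
- parts_box_lid (a joint): lid of the parts box, hinge, rad: 0 is shut (lid level on the rim, its top 31 mm above the desk), 1.57 upright, 1.92 leaning back at its stop. The lid is a plate 116 mm wide, 76 mm from hinge to free edge and 2 mm thick. It swings easily (2 N at a slow push) and stays about where it is left, so it must be pushed all the way down
- lid_edge (a point): middle of the free edge of the parts box's lid (77 mm from the hinge line); moves with the lid; shut, it is at the front of the box, 31 mm above the desk
- lid_hinge_line (a point): middle of the lid's hinge line, on the back rim of the parts box, 29 mm above the desk; axes as those of the box
- jar_1_mid (a point): closed clear paint jar with a black screw cap, 35 mm across and 49 mm high, standing loose in front of the parts box (on its -x side), about 30 mm from it; a bystander; the point is half-way up it
- jar_3_mid (a point): closed clear paint jar with a blue screw cap, 35 mm across and 49 mm high, standing loose in front of the parts box (on its -x side), nearer the robot than the black one, about 30 mm from the box; a bystander; the point is half-way up it
- jar_4_mid (a point): closed clear paint jar with a white screw cap, 35 mm across and 49 mm high, standing loose at the right of the desk; a bystander; the point is half-way up it
- tape_roll_a_mid (a point): roll of yellow masking tape lying loose and flat at the right of the desk, 68 mm across and 18 mm high; a bystander; the point is at its centre
- model_truck_mid (a point): half-built dark grey model truck, 28 x 62 x 30 mm, standing loose at the front right of the desk; a bystander; the point is half-way up it
Mind the look-alikes: they are no part of the job. There is more than one size of the parts_box; the one meant has the size given above.

How it is judged:
By the outcome, as a careful person would: the job done as asked, in the order asked, and still so for the second after the job is handed in, with the robot touching nothing.
It also fails if it takes over 58 s, if anything falls off the work surface, if the arm or the gripper's body presses on something with over 40 N, if the wrist force passes 120 N, or if a joint passes its speed limit or range.

## Robot

A 6-joint arm with a two-finger parallel gripper is mounted at the origin on a cart in front of the work surface, level with it; the furniture and walls round the work are solid. World frame = base frame: x ahead of the robot, y to its left, z up, the work surface at z = 0. Lengths are in m, angles in degrees, forces in N, time in s.
With the tool pointing down it reaches from about 0.3 to 0.875 m from the base axis. Payload 4.2 kg.
Tool frame: the origin (TCP) lies at the very end of the fingers, on their centre line; the grasp point (between the pads) lies 19 mm behind it; y points along the fingers, z is the direction in which the jaws open and shut, and the axes are right-handed (so a half turn about y gives the same grasp; the last joint's range is limited). The gripper opens to 85 mm and grips with 20 to 120 N. Pads are 22 mm wide; open, the fingers measure 114 mm over their backs; the gripper's body (76 mm by 85 mm) begins 54 mm behind the grasp point. The pads swing forward as they close: fully open they stand 13 mm farther back than shut.
Start: joints at [68.64, 18.312, 89.639, -0, 72.044, -1.146], TCP at [0.199, 0.54, 0.231] pointing down, gripper open.
Joint ranges: [-177.97, 177.97], [-48.28, 115.42], [12.27, 149.76], [-77.06, 257.06], [2.81, 150.46], [-146.56, 146.56]. Speed limits (degrees/s): [147.25, 147.25, 180, 180, 180, 180].

## Interface

Orientations are given as a 3x3 rotation matrix whose columns are the frame's x, y, z axes.
In Python, from station import * gives the robot as it stands.
- The arm moves only by the tool servo_tool, never from a script. Its argument "steps" is a list of rows, each a list of 7 numbers: the shift along the tool's x, y, z in m, then the turn, a rotation vector about the tool's x, y, z in rad, then the finger opening in m, from 0 to 0.0854. A call has 1 to 8 rows; each row shifts and turns the pose as measured when the row begins, along the tool's axes as they then stand; what a row does not reach is not made up. A row lasts 1/10 s, in which the tool goes at most 50 mm and 8.59 degrees, less where a joint would pass 70% of its speed; a pose out of reach is approached as far as the arm can. A call is refused whole if a number of a shift passes 0.05 or a number of a turn 0.15, either way. A call with a gripper value outside its range is refused whole. The fingers move at their own pace and stop on an object; the grip force is fixed at half the most. Time passes only in rows, so rows that do not move let the fingers close. It gives the time, the measured TCP pose, the force and the opening at its end, in the units of the state.
- get_state(): the state, without advancing time (a new reading comes with each control period).
- read_camera(name): name is "side" or "top" or "wrist"; returns (picture, depth): 480x640x3 uint8, red, green, blue; 480x640 float32, m along the optical axis (not along the pixel's ray), 0 where there is no reading.
- camera_info(name): a dict with "fx", "fy", "cx", "cy" (pixels), "position" and "rotation" of the camera in the world. Camera axes: x right, y down, z forward; pixel columns grow to the right and rows downward; lengths in m; the calibration is good to about 2 mm. A picture is of the moment at which its call begins: read the wrist's pose just before it. camera_info takes no time and is no camera call; for the wrist camera it gives the pose at the moment of the call.
- hand_in(): hands the job in, once; it reports no verdict.
The state is a dict: "clock": time; "qpos": joint angles; "qvel": joint speeds; "effort": joint torques, N m; "position": TCP position; "eef_rot": TCP orientation; "force": force on the tool from outside, world axes, zero at the start; "wrist_torque": the same for the moment, N m; "finger_gap": finger opening in m.
Only numpy, scipy, OpenCV 4.12 (cv2) and the standard library are available. Lean on these libraries where they do the work, as an engineer would, in place of code of your own. Each camera call takes 0.05 s, during which the arm holds its last target. There are 200 camera calls.

## Working session

There is one attempt and no reset: what is moved stays moved. The work goes in short steps, Python scripts to look and compute and a tool call to move; the robot and the scene stay as the last step left them, time stands still between calls to the robot, and variables do not carry over. Pictures are saved under pics/ and viewed, about 8 in all and at most 12, crops included, and the job is handed in when it is done.

Besides the shell and the picture viewer there is one more tool, called after ">>>" by a JSON object that holds its "name" and its "arguments". servo_tool: Moves the arm, as the interface text tells. Its arguments: {"type":"object","properties":{"steps":{"type":"array"}},"required":["steps"]}

```bash
mkdir -p pics
cat > h.py <<'E'
from station import *
import numpy as np, cv2
def snap(n,f):
    i=camera_info(n); p,d=read_camera(n); cv2.imwrite(f'pics/{f}.png',p[:,:,::-1]); np.savez(f'pics/{f}.npz',d=d,p=p,**{k:np.array(i[k]) for k in i}); return p,d,i
def cloud(f):
    z=np.load(f'pics/{f}.npz'); d=z['d']; v,u=np.mgrid[:480,:640]
    c=np.stack([(u-z['cx'])/z['fx']*d,(v-z['cy'])/z['fy']*d,d],-1)
    w=c@z['rotation'].T+z['position']; w[d==0]=np.nan; return w
E
python3 - <<'E'
from h import *
for n in ('top','side'):
    p,d,i=snap(n,n+'0'); print(n,i['position'],np.round(i['rotation'],2).tolist())
s=get_state(); print({k:np.round(s[k],3).tolist() for k in s})
E
```

```text
top [ 0.4093817  -0.25345689  1.25367482] [[0.01, -1.0, 0.07], [-1.0, -0.01, 0.03], [-0.03, -0.08, -1.0]]
side [ 0.24979522 -1.2678413   0.7382909 ] [[0.98, -0.11, 0.19], [-0.22, -0.5, 0.84], [-0.0, -0.86, -0.52]]
{'clock': 0.1, 'qpos': [68.641, 18.348, 89.699, -0.001, 72.044, -1.146], 'qvel': [0.011, -0.049, -0.163, -0.118, 0.046, 0.035], 'effort': [-0.0, -41.641, -23.47, 0.0, 0.005, 0.0], 'position': [0.199, 0.539, 0.231], 'eef_rot': [[0.938, -0.001, 0.346], [-0.346, -0.001, 0.938], [-0.0, -1.0, -0.002]], 'force': [-0.35, 0.392, -0.17], 'wrist_torque': [0.037, 0.014, 0.059], 'finger_gap': 0.085}
```

View pics/top0.png

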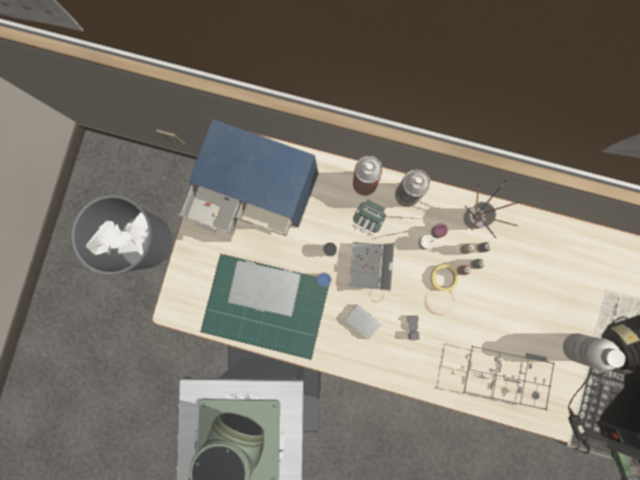

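View pics/side0.png

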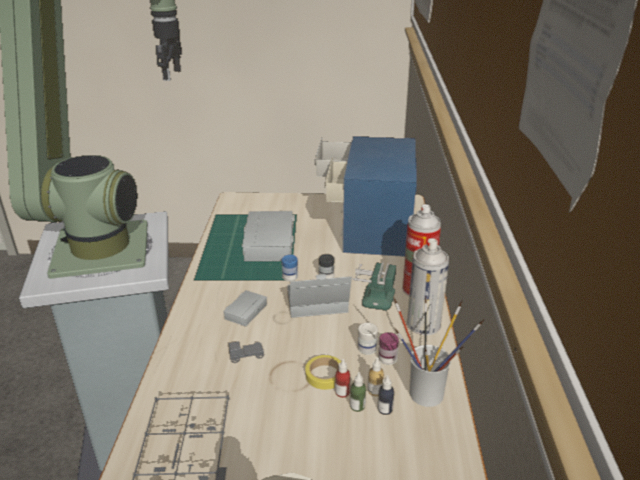

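Candidates: the open grey box with screws at top (371,265), the closed grey case on the mat (264,288), and a small closed grey box (362,320). The first is the only one with an open lid at the right, and the black and blue jars stand beside it. The open drawers are at (208,208) and (265,220).

Run:
```python
from h import *
w=cloud('top0'); z=np.load('pics/top0.npz')
p=z['p'][150:350,160:460,::-1]; cv2.imwrite('pics/crop.png',cv2.resize(p,None,fx=2.6,fy=2.6,interpolation=cv2.INTER_CUBIC))
for n,(u,v) in dict(chestFL=(192,185),chestFR=(298,222),chestBR=(315,157),chestmid=(250,170),black=(330,249),blue=(323,280),hull=(372,265),truck=(412,327),tape=(433,280),lidtop=(390,265),small=(362,320),box2=(264,288),mat=(220,340)).items(): print(n,np.round(w[v,u],3))
for v in (250,265,280): print(v,[tuple(np.round(w[v,u],3)) for u in range(346,398,3)])
```

```text
chestFL [0.621 0.086 0.175]
chestFR [ 0.552 -0.148  0.048]
chestBR [ 0.688 -0.196  0.17 ]
chestmid [ 0.652 -0.051  0.195]
black [ 0.484 -0.229  0.052]
blue [ 0.406 -0.213  0.049]
hull [ 0.446 -0.338  0.003]
truck [ 0.289 -0.439  0.015]
tape [ 0.408 -0.493  0.016]
lidtop [ 0.443 -0.374  0.107]
small [ 0.305 -0.312  0.021]
box2 [ 0.385 -0.064  0.045]
mat [ 0.248  0.056 -0.   ]
250 [(np.float64(0.485), np.float64(-0.27), np.float64(-0.001)), (np.float64(0.485), np.float64(-0.278), np.float64(-0.002)), (np.float64(0.483), np.float64(-0.285), np.float64(0.022)), (np.float64(0.485), np.float64(-0.294), np.float64(0.002)), (np.float64(0.485), np.float64(-0.302), np.float64(0.003)), (np.float64(0.485), np.float64(-0.309), np.float64(0.004)), (np.float64(0.485), np.float64(-0.317), np.float64(0.001)), (np.float64(0.485), np.float64(-0.325), np.float64(0.006)), (np.float64(0.485), np.float64(-0.333), np.float64(0.003)), (np.float64(0.485), np.float64(-0.341), np.float64(-0.001)), (np.float64(0.485), np.float64(-0.349), np.float64(-0.001)), (np.float64(0.485), np.float64(-0.356), np.float64(0.0
[... 1826 characters left out ...]
.407), np.float64(-0.317), np.float64(0.002)), (np.float64(0.407), np.float64(-0.325), np.float64(0.004)), (np.float64(0.407), np.float64(-0.333), np.float64(0.007)), (np.float64(0.407), np.float64(-0.341), np.float64(0.002)), (np.float64(nan), np.float64(nan), np.float64(nan)), (np.float64(0.407), np.float64(-0.354), np.float64(0.033)), (np.float64(0.407), np.float64(-0.36), np.float64(0.048)), (np.float64(0.407), np.float64(-0.366), np.float64(0.065)), (np.float64(0.408), np.float64(-0.371), np.float64(0.087)), (np.float64(0.408), np.float64(-0.376), np.float64(0.106)), (np.float64(0.407), np.float64(-0.396), np.float64(-0.003)), (np.float64(0.408), np.float64(-0.403), np.float64(-0.001))]
```

View pics/crop.png

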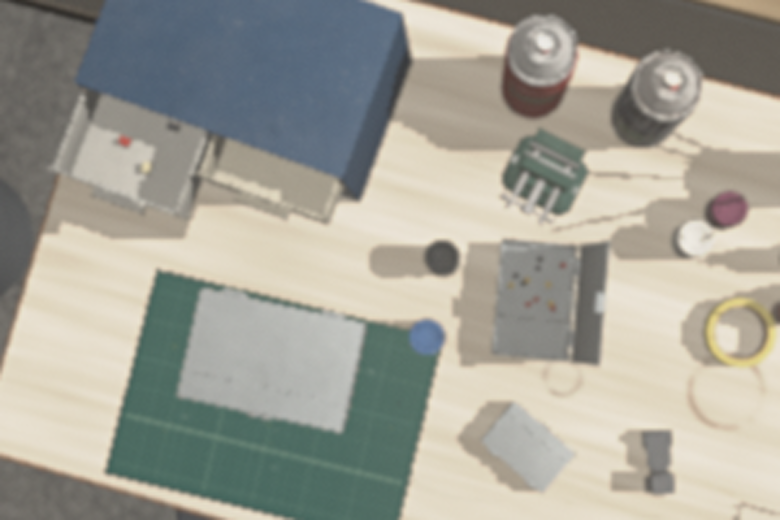

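The crop confirms the choice: a grey tray with screws (crop 535,300) and its raised lid at the right (590,300). The left drawer is far out and the right one about half as far. Next I measure both exactly.

Run:
```python
from h import *
w=cloud('top0').reshape(-1,3); w=w[~np.isnan(w[:,0])]
c=w[(w[:,2]>.182)&(w[:,2]<.2)&(w[:,0]>.4)&(w[:,0]<.85)&(abs(w[:,1])<.3)]
top=w[(abs(w[:,2]-.192)<.008)&(w[:,0]>.54)&(w[:,0]<.85)&(w[:,1]>-.22)&(w[:,1]<.15)]
r=cv2.minAreaRect(top[:,:2].astype(np.float32)*1000); print('chest',len(top),r,cv2.boxPoints(r).round(0).tolist())
b=cv2.boxPoints(r)/1000; ctr=np.array(r[0])/1000
e=[b[1]-b[0],b[2]-b[1]]; s=min(e,key=np.linalg.norm); s=s/np.linalg.norm(s); s*=np.sign(s[0]); l=np.array([-s[1],s[0]])
print('yaw',np.degrees(np.arctan2(s[1],s[0])))
q=(w[:,:2]-ctr)
X=q@s; Y=q@l
m=(w[:,2]>.15)&(w[:,2]<.2)&(X<-.085)&(X>-.25)&(abs(Y)<.14)
for lo in np.arange(-.14,.14,.02):
    k=m&(Y>=lo)&(Y<lo+.02)
    if k.sum(): 
        i=np.argsort(X[k])[:6]; print(round(lo,2),k.sum(),X[k][i].round(3),w[k][i][:,2].round(3))
# lid
L=w[(w[:,0]>.38)&(w[:,0]<.52)&(w[:,1]>-.395)&(w[:,1]<-.345)&(w[:,2]>.035)&(w[:,2]<.115)]
mu=L.mean(0); U=np.linalg.svd(L-mu,full_matrices=0)[2]; print('lid n',U[2],mu,L[:,0].min(),L[:,0].max(),L[:,2].max(),L[:,1].min())
R=w[(w[:,0]>.37)&(w[:,0]<.52)&(w[:,1]>-.39)&(w[:,1]<-.26)&(w[:,2]>.012)]
print(cv2.minAreaRect(R[:,:2].astype(np.float32)*1000))
```

```text
chest 7441 ((622.0966186523438, -39.9739990234375), (251.0359344482422, 232.7558135986328), 70.7000961303711) [[471.0, -120.0], [690.0, -197.0], [773.0, 40.0], [554.0, 117.0]]
yaw -19.299898
-0.1 3 [-0.087 -0.086 -0.085] [0.154 0.155 0.154]
-0.08 8 [-0.087 -0.087 -0.086 -0.086 -0.086 -0.086] [0.152 0.152 0.154 0.152 0.155 0.153]
-0.06 7 [-0.087 -0.087 -0.086 -0.086 -0.086 -0.085] [0.153 0.154 0.155 0.157 0.157 0.154]
-0.04 1 [-0.087] [0.153]
0.0 58 [-0.117 -0.117 -0.116 -0.116 -0.116 -0.116] [0.165 0.177 0.183 0.188 0.169 0.185]
0.02 14 [-0.125 -0.124 -0.122 -0.119 -0.117 -0.117] [0.155 0.152 0.157 0.155 0.156 0.181]
0.04 44 [-0.126 -0.125 -0.125 -0.125 -0.125 -0.124] [0.15  0.156 0.154 0.157 0.155 0.156]
0.06 45 [-0.126 -0.125 -0.125 -0.125 -0.125 -0.124] [0.153 0.156 0.155 0.157 0.156 0.157]
0.08 20 [-0.126 -0.125 -0.124 -0.123 -0.123 -0.121] [0.152 0.157 0.157 0.151 0.152 0.157]
0.1 61 [-0.117 -0.116 -0.116 -0.116 -0.116 -0.115] [0.151 0.179 0.186 0.185 0.184 0.189]
0.12 5 [-0.109 -0.104 -0.102 -0.097 -0.09 ] [0.174 0.152 0.173 0.171 0.175]
lid n [-0.08096937 -0.96368019 -0.2544886 ] [ 0.44168102 -0.37048754  0.07338814] 0.3836630919056623 0.4995914148973549 0.1129705300186643 -0.3839566591182209
((453.00299072265625, -332.4610900878906), (98.92823028564453, 131.5076904296875), 85.06623077392578)
```

>>> {"name": "servo_tool", "arguments": {"steps": [[0.035,0,-0.028,0,-0.016,0,0],[0.035,0,-0.028,0,0,0,0],[0.035,0,-0.028,0,0,0,0],[0.035,0,-0.028,0,0,0,0],[0.035,0,-0.028,0,0,0,0],[0.035,0,-0.028,0,0,0,0],[0.035,0,-0.028,0,0,0,0],[0.035,0,-0.028,0,0,0,0]]}}

```text
clock: 0.9
position: [0.3916, 0.2284, 0.227]
eef_rot: [[0.948, -0.004, 0.319], [-0.319, -0.004, 0.948], [-0.002, -1.0, -0.005]]
force: [0.6, 0.6, -0.1]
finger_gap: -0.0001
```

>>> {"name": "servo_tool", "arguments": {"steps": [[0.025,0.012,-0.024,0,0.01,0,0],[0.025,0.012,-0.024,0,0,0,0],[0.025,0.012,-0.024,0,0,0,0],[0.025,0.012,-0.024,0,0,0,0],[0.02,0.012,-0.024,0,0,0,0],[0,0,0,0,0,0,0]]}}

```text
clock: 1.5
position: [0.4693, 0.0645, 0.1644]
eef_rot: [[0.942, -0.003, 0.335], [-0.335, -0.004, 0.942], [-0.002, -1.0, -0.005]]
force: [-0.6, 0.0, 0.0]
finger_gap: 0.0
```

>>> {"name": "servo_tool", "arguments": {"steps": [[0.02,0,0.012,0,0,0,0],[0.02,0,0,0,0,0,0],[0.01,0,0,0,0,0,0],[0.01,0,0,0,0,0,0],[0.01,0,0,0,0,0,0],[0.01,0,0,0,0,0,0],[0.01,0,0,0,0,0,0],[0.01,0,0,0,0,0,0]]}}

```text
clock: 2.3
position: [0.5675, 0.0428, 0.1631]
eef_rot: [[0.942, -0.011, 0.335], [-0.336, -0.003, 0.942], [-0.009, -1.0, -0.006]]
force: [-0.3, 0.8, 0.8]
finger_gap: 0.0001
```

>>> {"name": "servo_tool", "arguments": {"steps": [[0.005,0,0,0,0,0,0],[0.005,0,0,0,0,0,0],[0.005,0,0,0,0,0,0]]}}

```text
clock: 2.6
position: [0.5835, 0.0372, 0.1629]
eef_rot: [[0.942, -0.01, 0.336], [-0.336, -0.002, 0.942], [-0.009, -1.0, -0.006]]
force: [-0.6, 0.3, 1.2]
finger_gap: 0.0001
```

>>> {"name": "servo_tool", "arguments": {"steps": [[0.004,0,0,0,0,0,0],[0.004,0,0,0,0,0,0],[0.002,0,0,0,0,0,0]]}}

```text
clock: 2.9
position: [0.5938, 0.0335, 0.1628]
eef_rot: [[0.942, -0.01, 0.336], [-0.336, -0.002, 0.942], [-0.009, -1.0, -0.006]]
force: [-1.6, 0.1, 0.2]
finger_gap: -0.0
```

>>> {"name": "servo_tool", "arguments": {"steps": [[0.003,0,0,0,0,0,0],[0.003,0,0,0,0,0,0]]}}

```text
clock: 3.1
position: [0.5963, 0.0326, 0.1627]
eef_rot: [[0.941, -0.019, 0.336], [-0.337, 0.0, 0.942], [-0.018, -1.0, -0.006]]
force: [-12.5, 5.2, 8.1]
finger_gap: -0.0002
```

Run:
```python
from h import *
snap('top','top1'); snap('side','side1')
a=cv2.imread('pics/top1.png')[110:260,170:340]; b=cv2.imread('pics/side1.png')[120:270,290:430]
f=lambda i:cv2.resize(i,(400,400)); cv2.imwrite('pics/c1.png',np.hstack([f(a),f(b)]))
```

```text
(no output)
```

View pics/c1.png

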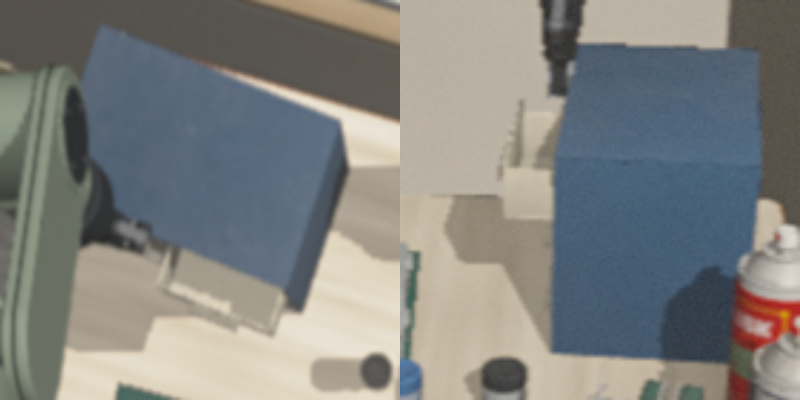

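The left drawer is flush and at its stop: the force rose to about 13 N, and the face sits at casing x ≈ -72 mm. In the crop only the right drawer (220,290) still stands out.

>>> {"name": "servo_tool", "arguments": {"steps": [[-0.04,0,0,0,0,0,0],[-0.035,0,0,0,0,0.01,0],[0,0,-0.04,0,0,0,0],[0,0,-0.04,0,0,0,0],[0,0,-0.04,0,0,0,0],[0,0,0,0,0,0,0]]}}

```text
clock: 3.8
position: [0.4824, -0.0555, 0.1646]
eef_rot: [[0.943, -0.026, 0.33], [-0.33, 0.003, 0.944], [-0.026, -1.0, -0.006]]
force: [0.7, 0.3, 0.4]
finger_gap: 0.0001
```

>>> {"name": "servo_tool", "arguments": {"steps": [[0.015,0,0,0,0,-0.026,0],[0.015,0,0,0,0,0,0],[0.01,0,0,0,0,0,0],[0.01,0,0,0,0,0,0],[0.008,0,0,0,0,0,0],[0.006,0,0,0,0,0,0],[0.004,0,0,0,0,0,0]]}}

```text
clock: 4.5
position: [0.5537, -0.0773, 0.1644]
eef_rot: [[0.944, 0.004, 0.329], [-0.328, -0.006, 0.944], [0.006, -1.0, -0.005]]
force: [-0.8, -0.1, 0.2]
finger_gap: -0.0003
```

>>> {"name": "servo_tool", "arguments": {"steps": [[0.003,0,0,0,0,0,0],[0.003,0,0,0,0,0,0],[0.003,0,0,0,0,0,0]]}}

```text
clock: 4.8
position: [0.5573, -0.0783, 0.1642]
eef_rot: [[0.944, -0.009, 0.329], [-0.329, -0.002, 0.944], [-0.008, -1.0, -0.005]]
force: [-9.3, 4.1, 7.6]
finger_gap: 0.0001
```

>>> {"name": "servo_tool", "arguments": {"steps": [[-0.04,0,0,0,0,0,0],[-0.04,0,0,0,0,0,0],[0,-0.035,0,0,-0.125,0,0],[0,-0.035,0,0,-0.125,0,0],[0,0,0,0,0,0,0]]}}

```text
clock: 5.3
position: [0.472, -0.0497, 0.2311]
eef_rot: [[0.997, -0.026, 0.075], [-0.075, 0.001, 0.997], [-0.026, -1.0, -0.001]]
force: [0.5, 0.6, -0.4]
finger_gap: 0.0001
```

Run:
```python
from h import *
snap('top','top2'); w=cloud('top2').reshape(-1,3); w=w[~np.isnan(w[:,0])]
ctr=np.array([.6221,-.0400]); a=np.radians(-19.3); s=np.array([np.cos(a),np.sin(a)]); l=np.array([-s[1],s[0]])
q=w[:,:2]-ctr; X=q@s; Y=q@l
for lo in np.arange(-.12,.12,.03):
    k=(w[:,2]>.14)&(w[:,2]<.2)&(Y>=lo)&(Y<lo+.03)&(X>-.06)
    print(round(lo,2),np.sort(X[k])[:6].round(3), w[k][np.argsort(X[k])[:6],2].round(3))
s=get_state(); print(s['clock'],s['position'],s['eef_rot'])
```

```text
-0.12 [-0.04  -0.04  -0.04  -0.039 -0.039 -0.039] [0.167 0.191 0.15  0.145 0.158 0.18 ]
-0.09 [-0.048 -0.048 -0.048 -0.048 -0.048 -0.048] [0.151 0.15  0.154 0.143 0.145 0.157]
-0.06 [-0.048 -0.048 -0.048 -0.048 -0.048 -0.047] [0.15  0.151 0.151 0.152 0.153 0.154]
-0.03 [-0.039 -0.039 -0.039 -0.039 -0.039 -0.039] [0.175 0.191 0.144 0.168 0.185 0.165]
0.0 [-0.039 -0.039 -0.039 -0.039 -0.039 -0.039] [0.151 0.152 0.185 0.191 0.143 0.165]
0.03 [-0.048 -0.048 -0.048 -0.048 -0.048 -0.048] [0.154 0.158 0.153 0.148 0.153 0.155]
0.06 [-0.048 -0.048 -0.048 -0.048 -0.048 -0.047] [0.155 0.15  0.151 0.153 0.155 0.156]
0.09 [-0.039 -0.039 -0.039 -0.039 -0.039 -0.039] [0.163 0.159 0.162 0.169 0.179 0.192]
5.35 [ 0.47122525 -0.04963495  0.22924853] [[ 9.96628331e-01 -2.86604392e-02  7.68800938e-02]
 [-7.68768607e-02  1.21631219e-03  9.97039853e-01]
 [-2.86691103e-02 -9.99588465e-01 -9.91113405e-04]]
```

Both drawers are flush: face and casing edge are at the same X. Now to the lid.

>>> {"name": "servo_tool", "arguments": {"steps": [[0,0,-0.047,0,0,-0.028,0],[0,0,-0.047,0,0,0,0],[0,0,-0.047,0,0,0,0],[0,0,-0.047,0,0,0,0],[0,0,-0.047,0,0,0,0],[0,0,-0.047,0,0,0,0],[0,0,-0.047,0,0,0,0],[0,0,-0.047,0,0,0,0]]}}

```text
clock: 6.15
position: [0.442, -0.4318, 0.2213]
eef_rot: [[0.997, -0.002, 0.075], [-0.075, 0.006, 0.997], [-0.003, -1.0, 0.006]]
force: [1.1, -0.1, 0.4]
finger_gap: 0.0001
```

>>> {"name": "servo_tool", "arguments": {"steps": [[0,0,0,0,0,0,0]]}}

```text
clock: 6.25
position: [0.4408, -0.4372, 0.219]
eef_rot: [[0.997, -0.004, 0.081], [-0.081, 0.004, 0.997], [-0.004, -1.0, 0.004]]
force: [-0.6, -0.0, 0.3]
finger_gap: -0.0001
```

>>> {"name": "servo_tool", "arguments": {"steps": [[0,0.034,0,0,0,0,0],[0,0.034,0,0,0,0,0],[0,0.034,0,0,0,0,0],[0,0.03,0,0,0,0,0],[0,0,0.015,0,0,0,0],[0,0,0.01,0,0,0,0],[0,0,0.005,0,0,0,0]]}}

```text
clock: 6.95
position: [0.4424, -0.4033, 0.0785]
eef_rot: [[0.996, -0.006, 0.091], [-0.091, 0.01, 0.996], [-0.007, -1.0, 0.009]]
force: [-0.5, 0.1, 0.6]
finger_gap: 0.0006
```

>>> {"name": "servo_tool", "arguments": {"steps": [[0,0,0.005,0,0,0,0],[0,0,0.005,0,0,0,0],[0,0,0.005,0,0,0,0],[0,0,0.005,0,0,0,0]]}}

```text
clock: 7.35
position: [0.4468, -0.3827, 0.0837]
eef_rot: [[0.996, 0.001, 0.09], [-0.09, 0.003, 0.996], [0.001, -1.0, 0.003]]
force: [-1.3, -0.2, 0.1]
finger_gap: -0.0001
```

>>> {"name": "servo_tool", "arguments": {"steps": [[0,-0.002,0.005,0,0,0,0],[0,-0.002,0.005,0,0,0,0],[0,0,0.005,0,0,0,0],[0,0,0.005,0,0,0,0],[0,0,0.005,0,0,0,0]]}}

```text
clock: 7.85
position: [0.4496, -0.3565, 0.0889]
eef_rot: [[0.996, 0.003, 0.09], [-0.09, 0.001, 0.996], [0.002, -1.0, 0.001]]
force: [0.0, -0.7, -0.3]
finger_gap: 0.0002
```

Run:
```python
from h import *
snap('side','side3')
a=cv2.imread('pics/side3.png')[200:400,210:410]
cv2.imwrite('pics/c3.png',cv2.resize(a,(600,600)))
```

```text
(no output)
```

View pics/c3.png

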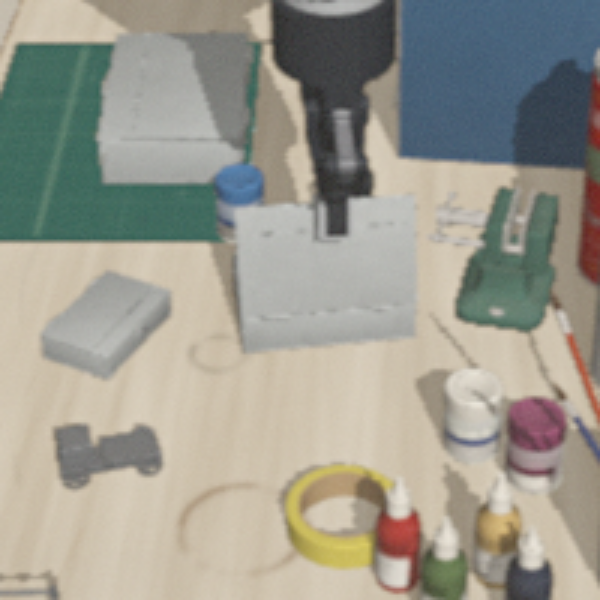

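The finger bears on the upper middle of the lid, which is just past upright (crop 335,220). Box and neighbours are in place.

>>> {"name": "servo_tool", "arguments": {"steps": [[0,0.001,0.006,0,0,0,0],[0,0.002,0.006,0,0,0,0],[0,0.003,0.006,0,0,0,0],[0,0.004,0.006,0,0,0,0],[0,0.005,0.004,0,0,0,0],[0,0.005,0.004,0,0,0,0],[0,0.005,0.003,0,0,0,0]]}}

```text
clock: 8.6
position: [0.4533, -0.3176, 0.0624]
eef_rot: [[0.996, 0.003, 0.09], [-0.09, 0.002, 0.996], [0.003, -1.0, 0.002]]
force: [-0.2, -0.4, 0.8]
finger_gap: 0.0001
```

>>> {"name": "servo_tool", "arguments": {"steps": [[0,0.006,0.002,0,0,0,0],[0,0.006,0.001,0,0,0,0],[0,0.006,0,0,0,0,0]]}}

```text
clock: 8.9
position: [0.4537, -0.3136, 0.0427]
eef_rot: [[0.996, 0.003, 0.09], [-0.09, 0.002, 0.996], [0.003, -1.0, 0.003]]
force: [0.3, 0.4, 1.0]
finger_gap: 0.0001
```

>>> {"name": "servo_tool", "arguments": {"steps": [[0,0.004,0,0,0,0,0],[0,0.003,0,0,0,0,0],[0,0.003,0,0,0,0,0],[0,0.002,0,0,0,0,0]]}}

```text
clock: 9.3
position: [0.4535, -0.3136, 0.03]
eef_rot: [[0.996, 0.002, 0.091], [-0.091, 0.004, 0.996], [0.002, -1.0, 0.004]]
force: [-4.3, 3.4, 23.1]
finger_gap: -0.0001
```

>>> {"name": "servo_tool", "arguments": {"steps": [[0,0,0,0,0,0,0],[0,-0.01,0,0,0,0,0],[0,-0.03,0,0,0,0,0],[0,-0.045,0,0,0,0,0],[0,-0.045,0,0,0,0,0],[-0.045,-0.01,0,0,0,0,0],[-0.045,0,0,0,0,0,0],[0,0,0,0,0,0,0]]}}

```text
clock: 10.1
position: [0.3626, -0.3078, 0.1794]
eef_rot: [[0.996, 0.005, 0.089], [-0.089, -0.002, 0.996], [0.005, -1.0, -0.002]]
force: [-0.4, -1.0, 0.0]
finger_gap: -0.0003
```

Run:
```python
from h import *
snap('top','top4'); snap('side','side4')
a=cv2.imread('pics/top4.png')[110:350,170:470]; b=cv2.imread('pics/side4.png')[120:420,190:440]
cv2.imwrite('pics/c4.png',np.hstack([cv2.resize(a,(400,400)),cv2.resize(b,(400,400))]))
for f in('top4','side4'):
    w=cloud(f); L=w[(w[...,0]>.385)&(w[...,0]<.505)&(w[...,1]>-.37)&(w[...,1]<-.27)&(w[...,2]>.02)&(w[...,2]<.06)]
    if len(L)<20: print(f,len(L)); continue
    print(f,len(L),L.min(0).round(3),L.max(0).round(3))
    A=np.c_[L[:,:2],np.ones(len(L))]; g=np.linalg.lstsq(A,L[:,2],rcond=None)[0]; print('slope,z at centre',g[:2].round(3),np.round(g@[.445,-.32,1],4))
    for n,(x,y) in dict(black=(.484,-.229),blue=(.406,-.213)).items():
        k=w[(np.hypot(w[...,0]-x,w[...,1]-y)<.03)&(w[...,2]>.044)]; print(n,k.mean(0).round(3))
w=cloud('top0')
for n,(x,y) in dict(black=(.484,-.229),blue=(.406,-.213)).items():
    k=w[(np.hypot(w[...,0]-x,w[...,1]-y)<.03)&(w[...,2]>.044)]; print(n,k.mean(0).round(3))
```

```text
top4 977 [ 0.402 -0.362  0.023] [ 0.504 -0.28   0.039]
slope,z at centre [0.    0.004] 0.0308
black [ 0.486 -0.229  0.049]
blue [ 0.409 -0.215  0.049]
side4 1520 [ 0.387 -0.366  0.02 ] [ 0.505 -0.276  0.035]
slope,z at centre [0.006 0.036] 0.0296
black [ 0.487 -0.232  0.048]
blue [ 0.409 -0.218  0.048]
black [ 0.486 -0.229  0.049]
blue [ 0.409 -0.215  0.049]
```

View pics/c4.png

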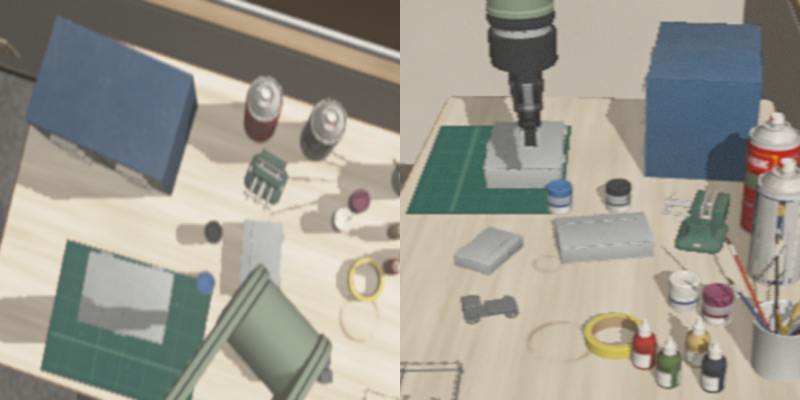

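Both drawers are flush. The lid lies level at 31 mm, and the jars, tape and truck have not moved.

```bash
python3 -c "
from station import *
print(get_state()['force']); print(hand_in())"
```

```text
[ 0.19874092  0.02548394 -0.65131653]
the job is handed in; nothing more can be done
None
```

Both top drawers and the parts-box lid are shut, and the job was handed in at about 10 s. I used only closed fingertips, pushing the left drawer first, then the right drawer, then the lid.

- **Drawers:** Each was pushed until it stopped, at about 10–16 N. In the depth image afterwards, both fronts were in line with the casing edge to within about 1 mm.
- **Lid:** It was swung over from behind and pressed down with about 23 N. Afterwards its top measured 30.8 mm from the top camera, and level. The side camera gave 29.6 mm with a slope of about 2° towards the hinge side, which I put down to calibration and noise.
- **Box and bystanders:** The box's front edge read about -0.280 m in y, against about -0.283 m before, which is within measuring error. In the top view the black and blue jars had not moved. The white jar, tape and truck looked undisturbed in the last pictures, but I did not measure them.
- **At hand-in:** The arm was clear of everything, with less than 1 N on the wrist.

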